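# Gauge the bottle collars and set aside the good one

## Robot

A 6-joint arm with a two-finger parallel gripper is mounted at the origin on a cart in front of the work surface, level with it; the furniture and walls round the work are solid. World frame = base frame: x ahead of the robot, y to its left, z up, the work surface at z = 0. Lengths are in m, angles in rad, forces in N, time in s.
With the tool pointing down it reaches from about 0.3 to 0.75 m from the base axis. Payload 8.5 kg.
Tool frame: the origin (TCP) lies at the very end of the fingers, on their centre line; the grasp point (between the pads) lies 19 mm behind it (grasp_offset is the distance from the TCP to the grasp point, in m); z points along the fingers, y is the line along which they close (so a half turn about z gives the same grasp; the last joint's range is limited). The gripper opens to 85 mm and grips with 20 to 120 N. Pads are 22 mm wide; open, the fingers measure 114 mm over their backs; the gripper's body (76 mm by 85 mm) begins 54 mm behind the grasp point. The pads swing forward as they close: fully open they stand 13 mm farther back than shut.
Start: joints at [-1.368, 0.381, 1.297, -0, 1.464, -0.215], TCP at [0.223, -0.503, 0.231] pointing down, gripper open.
Joint ranges: [-3.11, 3.11], [-0.89, 2.33], [0.22, 2.48], [-1.42, 4.56], [0.17, 2.85], [-2.88, 2.88]. Speed limits (rad/s): [2.39, 2.39, 3.14, 3.14, 3.14, 3.14].

## Interface

Orientations are given as a rotation vector (axis times angle).
In Python, from cell import observe, read_camera, calibration, close_job, grasp_offset gives the robot as it stands. The module is installed in compiled form; this text tells all that it offers.
- The arm moves only by the tool play_rows, never from a script. Its argument "series" is a list that holds one entry, the list of rows, each a list of 5 numbers: the shift along the tool's x, y, z in cm, then the turn about the tool's z in degrees, then the closure, from -1 (fully open) to 1 (shut), so that 0 is half open. In form: [[[x, y, z, turn, fingers], ...]]. A call has 1 to 12 rows; each row is the pose to reach, as a shift and turn from the pose commanded when the call began, along the tool's axes at that moment; what a row does not reach only later rows make up. A row lasts 1/12 s, in which the tool goes at most 41.7 mm and 7.16 degrees, less where a joint would pass 70% of its speed; a pose out of reach is approached as far as the arm can. A call with a gripper value outside its range is refused whole. The fingers move at their own pace and stop on an object; "force" is the grip in N (left out, the last holds). Time passes only in rows, so rows that repeat a pose let the fingers close. It gives the time, the measured TCP pose, the force, the opening and the grip force at its end, in the units of the state.
- observe(): the state, without advancing time (a new reading comes with each control period).
- read_camera(name): name is "scene" or "top" or "wrist"; returns (picture, depth): 420x560x3 uint8, red, green, blue; 420x560 float32, m along the optical axis (not along the pixel's ray), 0 where there is no reading.
- calibration(name): a dict with "fx", "fy", "cx", "cy" (pixels), "k1" (the pictures are not rectified: a ray, as slopes to the right and down, at radius r is drawn at 1 + k1 r^2 times it, then the intrinsics apply), "cam_to_world" (4x4, takes a point from camera to world coordinates). Camera axes: x right, y up, looking along -z (the intrinsics and any distortion apply to the point x, -y, -z); pixel columns grow to the right and rows downward; lengths in m; the calibration is good to about 2 mm. A picture is of the moment at which its call begins: read the wrist's pose just before it. calibration takes no time and is no camera call; for the wrist camera it gives the pose at the moment of the call.
- close_job(): hands the job in; it is judged then, once.
The state is a dict: "t": time; "qpos": joint angles; "dq": joint speeds; "tau": joint torques, N m; "tcp_pos": TCP position; "tcp_rot": TCP orientation; "ft_force": force on the tool from outside, world axes, zero at the start; "torque": the same for the moment, N m; "gripper_width": finger opening in m; "grasp_force": force on a finger pad.
Only numpy, scipy, OpenCV 4.12 (cv2) and the standard library are available. Lean on these libraries where they do the work, as an engineer would, in place of code of your own. Each camera call takes 0.05 s, during which the arm holds its last target. There are 200 camera calls.

## Task

Take the plug gauge from its wooden stand and find the blue collar whose bore it passes through, trying it where the collar lies, right down to the table. With the gauge still in the bore, slide that collar along the table to the middle of the green card, without the fingers touching it, and leave it there with the gauge standing upright in it. Leave the collar that does not pass where it is.

Things in the scene. Friction and masses are not known exactly. Their poses are not given: they have to be found in the camera images.
- gauge: plug gauge, 120 mm tall, 0.12 kg, upright in a fixed wooden stand (66 x 66 x 28 mm), its foot 10 mm above the table, 18 mm deep in the hole; lift straight out. Steel plug 28 mm in diameter, 0 to 50 mm, flat foot bevelled to 24 mm, on which it can stand; round black handle 26 mm in diameter from 60 to 116 mm, to grip from above. Origin: centre of the foot, z up its axis
- collar_a: blue plastic collar: ring 66 mm outside, 24 mm high, loose and flat on the table, 0.1 kg. The two look alike outside; one has a 40 mm bore (passes the gauge, 12 mm to spare), the other 20 mm (the gauge stops on its top face). The name does not tell which: find out with the gauge or by eye. Origin: centre of the underside, z up along the bore
- collar_b: blue plastic collar: ring 66 mm outside, 24 mm high, loose and flat on the table, 0.1 kg. The two look alike outside; one has a 40 mm bore (passes the gauge, 12 mm to spare), the other 20 mm (the gauge stops on its top face). The name does not tell which: find out with the gauge or by eye. Origin: centre of the underside, z up along the bore
- card: flat green square card, 130 x 130 mm with a thin white line near its border, fixed on the table; so thin (1 mm) that things slide onto it without a step. Origin: its centre, on the table

How it is judged:
On the way, in this order (a step that is already met when the one before it is completed fails the run):
1. the held gauge passes through the wide collar, down to within 10 mm of the table, upright, while the collar is still within 30 mm of where it lay (z of gauge in the frame of collar_a below 0.01 m and horizontal distance between gauge and collar_a below 0.016 m and angle between gauge's own z axis and vertical below 0.2 rad and distance of collar_a from where it was at the start of the episode below 0.03 m and contact force between the fingers and gauge above 0.5 N), for 0.1 s.
2. the collar is slid away, flat on the table, with the held gauge in it: it is more than 50 mm from where it lay (z of gauge in the frame of collar_a below 0.015 m and horizontal distance between gauge and collar_a below 0.016 m and distance of collar_a from where it was at the start of the episode above 0.05 m and height (world z) of collar_a below 0.008 m and contact force between the fingers and gauge above 0.5 N), for 0.1 s.
At the end, for the whole second after the job is handed in: The collar with the wide bore lies flat on the table, its centre within 30 mm of the card's centre; the gauge stands in its bore, foot within 10 mm of the table and within 16 mm of the collar's axis, less than 0.2 rad from upright; both at rest. The narrow collar is within 50 mm of where it lay (z of gauge in the frame of collar_a below 0.01 m and horizontal distance between gauge and collar_a below 0.016 m and angle between gauge's own z axis and vertical below 0.2 rad and horizontal distance between collar_a and card below 0.03 m and height (world z) of collar_a below 0.005 m and angle between collar_a's own z axis and vertical below 0.1 rad and linear speed of each of collar_a, gauge below 0.02 m/s and distance of collar_b from where it was at the start of the episode below 0.05 m); the robot touches nothing.
It fails at once if the narrow collar is moved more than 50 mm (distance of collar_b from where it was at the start of the episode above 0.05 m).
It fails at once if the fingers touch the wide collar (contact force between the fingers and collar_a above 2 N).
It also fails if it takes over 48 s, if anything falls off the work surface, if the arm or the gripper's body presses on something with over 40 N, if the wrist force passes 120 N, or if a joint passes its speed limit or range.

## Working session

There is one attempt and no reset: what is moved stays moved. The work goes in short steps, Python scripts to look and compute and a tool call to move; the robot and the scene stay as the last step left them, time stands still between calls to the robot, and variables do not carry over. Pictures are saved under pics/ and viewed, at most 10 in all, crops included, and the job is handed in when it is done.

Besides the shell and the picture viewer there is one more tool, called after ">>>" in YAML: its name, and indented under it one key for each argument. play_rows: Moves the arm, as the interface text tells. Its arguments: {"type":"object","properties":{"series":{"type":"array","items":{"type":"array","items":{"type":"array","items":{"type":"number"}}}},"force":{"type":"number"}},"required":["series"]}

```bash
mkdir -p pics; cat > h.py <<'E'
import numpy as np, cv2
from cell import observe, read_camera, calibration, close_job, grasp_offset
from scipy.spatial.transform import Rotation as R
def cloud(name):
    c=calibration(name); im,d=read_camera(name)
    v,u=np.mgrid[0:420,0:560].astype(float)
    K=np.array([[c['fx'],0,c['cx']],[0,c['fy'],c['cy']],[0,0,1]])
    p=cv2.undistortPoints(np.stack([u,v],-1).reshape(-1,1,2),K,np.array([c['k1'],0,0,0,0.])).reshape(420,560,2)
    P=np.stack([p[...,0]*d,-p[...,1]*d,-d],-1)
    T=np.array(c['cam_to_world']); W=P@T[:3,:3].T+T[:3,3]
    W[d==0]=np.nan
    return im,d,W
def save(n,im): cv2.imwrite('pics/'+n,im[...,::-1])
E
python3 - <<'E'
from h import *
im,d,W=cloud('top'); save('top.png',im); np.save('W.npy',W); np.save('im.npy',im)
s=observe(); print(s['tcp_pos'],R.from_rotvec(s['tcp_rot']).as_matrix().round(3).tolist(),s['gripper_width'],s['t'],s['ft_force'])
hsv=cv2.cvtColor(im,cv2.COLOR_RGB2HSV)
for nm,lo,hi in(('blue',(100,100,40),(130,255,255)),('green',(40,80,40),(85,255,255))):
    m=cv2.inRange(hsv,lo,hi); n,l,st,ce=cv2.connectedComponentsWithStats(m)
    for i in range(1,n):
        if st[i,4]>80:
            w=W[l==i]; print(nm,st[i],ce[i].round(),np.nanmedian(w,0).round(3),np.nanpercentile(w,2,axis=0).round(3),np.nanpercentile(w,98,axis=0).round(3))
E
```

```text
[ 0.22311065 -0.50241022  0.23072382] [[0.914, 0.406, -0.0], [0.406, -0.914, 0.001], [0.0, -0.001, -1.0]] 0.08530982203581718 0.05 [-0.65651703 -0.01674261  0.30142516]
blue [442 128  41  41 440] [462. 147.] [ 0.696 -0.491  0.081] [ 0.644 -0.543  0.075] [ 0.748 -0.437  0.087]
blue [326 184  25  25 317] [338. 196.] [ 0.586 -0.166  0.024] [ 0.555 -0.195  0.017] [ 0.615 -0.135  0.03 ]
blue [304 237  25  26 456] [316. 250.] [ 0.446 -0.102  0.024] [ 0.416 -0.131  0.018] [ 0.476 -0.074  0.03 ]
green [352 212  45  42  97] [365. 223.] [ 0.532 -0.213  0.001] [ 0.442 -0.318 -0.006] [ 0.545 -0.201  0.006]
green [ 356  216   44   45 1664] [377. 238.] [ 0.475 -0.267  0.001] [ 0.421 -0.32  -0.005] [ 0.528 -0.214  0.007]
```

View pics/top.png

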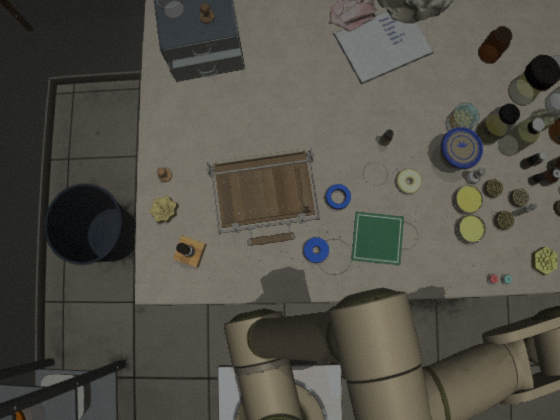

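The top view shows the stand with the gauge at about (189,251). The wide-bore collar is at (338,196), the narrow one at (316,250), and the card at (377,238). A wire rack stands at x 210–318, y 150–232.

```bash
python3 - <<'E'
from h import *
W=np.load('W.npy'); im=np.load('im.npy')
w=W[225:275,165:212].reshape(-1,3)
for lo,hi in((.02,.036),(.115,.145)):
    s=w[(w[:,2]>lo)&(w[:,2]<hi)]; print(len(s),np.median(s,0).round(3),np.percentile(s,2,axis=0).round(3),np.percentile(s,98,axis=0).round(3))
r=W[145:245,205:325]; s=r[r[...,2]>.03]; print('rack',np.nanpercentile(s,[1,50,99],axis=0).round(3), np.nanmax(s[:,2]))
r=W[232:246,245:297]; print('pin',np.nanpercentile(r.reshape(-1,3),[1,50,99],axis=0).round(3))
hsv=cv2.cvtColor(im,cv2.COLOR_RGB2HSV)
m=cv2.inRange(hsv[225:275,165:212],(5,120,100),(25,255,255)); s=w.reshape(50,47,3)[m>0]; s=s[(s[:,2]>.015)&(s[:,2]<.04)]
r=cv2.minAreaRect((s[:,:2]*1000).astype(np.float32)); print(r)
im,d,W=cloud('scene'); save('scene.png',im)
s=observe(); T=np.array(calibration('wrist')['cam_to_world']); print(s['tcp_pos'],T.round(3))
E
```

```text
479 [0.442 0.22  0.028] [0.412 0.19  0.022] [0.485 0.264 0.034]
101 [0.448 0.227 0.129] [0.436 0.215 0.117] [0.46  0.24  0.134]
rack [[ 0.467 -0.103  0.03 ]
 [ 0.594  0.026  0.034]
 [ 0.706  0.168  0.059]] 0.06356843204543283
pin [[ 0.461 -0.052 -0.005]
 [ 0.476  0.014  0.034]
 [ 0.498  0.083  0.048]]
((449.0467224121094, 228.37228393554688), (65.39814758300781, 61.59922409057617), 69.9717025756836)
[ 0.22310279 -0.50244883  0.23077604] [[ 0.406  0.882  0.239  0.283]
 [-0.914  0.392  0.104 -0.476]
 [-0.002 -0.26   0.966  0.373]
 [ 0.     0.     0.     1.   ]]
```

View pics/scene.png

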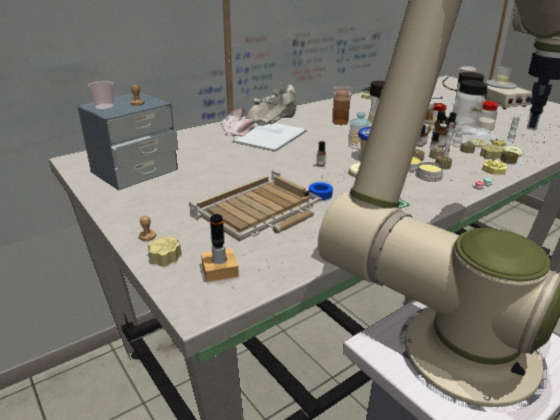

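>>> play_rows:
  series:
    - [[33.5,-26.9,0,0,-1],[33.5,-26.9,0,0,-1],[33.5,-26.9,0,0,-1],[33.5,-26.9,0,0,-1],[33.5,-26.9,0,0,-1],[33.5,-26.9,0,0,-1],[33.5,-26.9,0,0,-1],[33.5,-26.9,0,0,-1],[33.5,-26.9,0,0,-1],[33.5,-26.9,0,0,-1],[33.5,-26.9,0,0,-1]]

```text
t: 1.02
tcp_pos: [0.4212, -0.1167, 0.2313]
tcp_rot: [-3.071, -0.657, -0.001]
ft_force: [-0.8, 0.5, 0.5]
gripper_width: 0.0855
grasp_force: 0.0
```

>>> play_rows:
  series:
    - [[16.8,-30.6,0,0,-1],[16.8,-30.6,0,0,-1],[16.8,-30.6,0,0,-1],[16.8,-30.6,0,0,-1],[16.8,-30.6,0,0,-1],[16.8,-30.6,0,0,-1],[16.8,-30.6,0,0,-1],[16.8,-30.6,0,0,-1],[16.8,-30.6,0,0,-1],[16.8,-30.6,0,0,-1],[16.8,-30.6,0,0,-1]]

```text
t: 1.93
tcp_pos: [0.4492, 0.2275, 0.2308]
tcp_rot: [3.072, 0.654, -0.002]
ft_force: [0.2, -0.2, -0.3]
gripper_width: 0.0856
grasp_force: 0.0
```

```bash
cat > look.py <<'E'
from h import *
s=observe(); im,d,W=cloud('wrist'); save('w1.png',im)
M=R.from_rotvec(s['tcp_rot']).as_matrix(); p=np.array(s['tcp_pos']); print(s['t'],p.round(4),M.round(3).tolist(),s['ft_force'])
k=(abs(W[...,2]-.13)<.012)&(np.hypot(W[...,0]-.449,W[...,1]-.228)<.05)
w=W[k]; 
if len(w):
    (cx,cy),r=cv2.minEnclosingCircle((w[:,:2]*1000).astype(np.float32)); print(len(w),np.median(w,0).round(4),cx,cy,r,np.percentile(w,[2,98],axis=0).round(4))
    c=(np.percentile(w,2,axis=0)+np.percentile(w,98,axis=0))/2
    print('shift cm',(M.T@(np.array([c[0],c[1],.079])-p)*100).round(2))
k=(abs(W[...,2]-.028)<.005)&(np.hypot(W[...,0]-.449,W[...,1]-.228)<.06)
if k.sum(): print('stand',cv2.minAreaRect((W[k][:,:2]*1000).astype(np.float32)))
E
python3 look.py
```

```text
1.9333 [0.4492 0.2275 0.2308] [[0.913, 0.408, -0.001], [0.408, -0.913, -0.0], [-0.001, 0.0, -1.0]] [ 0.1996969  -0.2261259  -0.28520122]
914 [0.4516 0.2289 0.1295] 450.0436706542969 228.2610626220703 13.301935195922852 [[0.4396 0.2173 0.1212]
 [0.4623 0.2401 0.1311]]
shift cm [ 0.22 -0.04 15.18]
stand ((449.5618591308594, 228.09642028808594), (66.53736114501953, 66.33468627929688), 70.14175415039062)
```

View pics/w1.png

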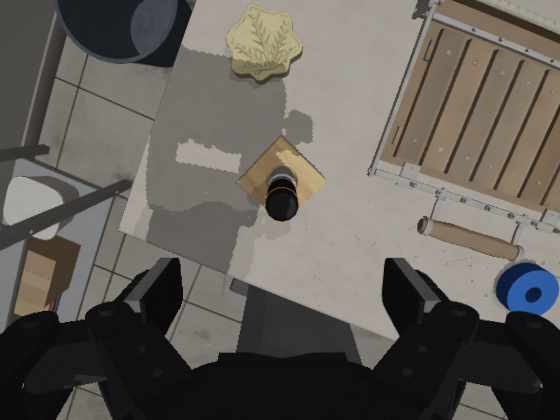

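The gauge handle is at (282,205), midway between the fingers at x≈160 and x≈405. The collar at (526,290) has the narrow bore. I'll go down and grip.

>>> play_rows:
  series:
    - [[0.1,-0.05,4,0,-1],[0.1,-0.05,8,0,-1],[0.1,-0.05,12,0,-1],[0.1,-0.05,15,0,-1],[0.1,-0.05,15,0,-1],[0.1,-0.05,15,0,-1],[0.1,-0.05,15,0,1],[0.1,-0.05,15,0,1],[0.1,-0.05,15,0,1],[0.1,-0.05,15,0,1],[0.1,-0.05,15,0,1],[0.1,-0.05,15,0,1]]
  force: 70

```text
t: 2.98
tcp_pos: [0.4507, 0.228, 0.0823]
tcp_rot: [-3.073, -0.652, -0.003]
ft_force: [-0.9, -0.4, 6.3]
gripper_width: 0.0243
grasp_force: 68.4
```

>>> play_rows:
  series:
    - [[0,0,0,0,1],[0,0,0,0,1],[0,0,0,0,1],[0,0,0,0,1]]

```text
t: 3.32
tcp_pos: [0.4506, 0.228, 0.0823]
tcp_rot: [-3.073, -0.652, -0.003]
ft_force: [-0.7, 0.0, 5.6]
gripper_width: 0.0245
grasp_force: 68.4
```

>>> play_rows:
  series:
    - [[0,0,-0.7,0,1],[0,0,-1.5,0,1],[0,0,-2.5,0,1],[0,0,-4,0,1],[0,0,-6,0,1],[0,0,-8,0,1],[0,0,-9.5,0,1],[0,0,-10,0,1],[0,0,-10,0,1]]

```text
t: 4.07
tcp_pos: [0.4506, 0.2279, 0.1827]
tcp_rot: [-3.073, -0.652, -0.004]
ft_force: [0.3, 0.1, -1.1]
gripper_width: 0.0248
grasp_force: 68.6
```

>>> play_rows:
  series:
    - [[-0.1,1,0,0,1],[-0.2,3,0,0,1],[-0.5,6,0,0,1],[-0.9,9.5,0,0,1],[-1.2,13,0,0,1],[-1.5,16.5,0,0,1],[-1.8,20,0,0,1],[-2.1,23.5,0,0,1],[-2.4,27,0,0,1],[-2.7,30,0,0,1],[-2.9,32,0,0,1],[-3,33,0,0,1]]

```text
t: 5.07
tcp_pos: [0.5567, -0.0891, 0.1797]
tcp_rot: [-3.073, -0.647, 0.003]
ft_force: [-1.0, 0.7, -1.3]
gripper_width: 0.0243
grasp_force: 68.8
```

```bash
cat > look2.py <<'E'
from h import *
import sys
s=observe(); im,d,W=cloud('wrist'); save(sys.argv[1],im)
M=R.from_rotvec(s['tcp_rot']).as_matrix(); p=np.array(s['tcp_pos']); print(s['t'],p.round(4),M.round(3).tolist(),s['ft_force'],s['gripper_width'])
hsv=cv2.cvtColor(im,cv2.COLOR_RGB2HSV)
m=cv2.inRange(hsv,(100,100,40),(130,255,255))>0
k=m&(abs(W[...,2]-.024)<.004)&(np.hypot(W[...,0]-float(sys.argv[2]),W[...,1]-float(sys.argv[3]))<.06)
w=W[k]; (cx,cy),r=cv2.minEnclosingCircle((w[:,:2]*1000).astype(np.float32)); print(len(w),cx,cy,r,np.median(w[:,2]))
print('shift cm',(M.T@(np.array([cx/1000,cy/1000,p[2]])-p)*100).round(2))
m=cv2.inRange(hsv,(40,80,40),(85,255,255))>0
k=m&(abs(W[...,2])<.006)
if k.sum()>300: print('card',cv2.minAreaRect((W[k][:,:2]*1000).astype(np.float32)))
E
python3 look2.py w2.png .586 -.166
```

```text
5.0667 [ 0.5567 -0.0891  0.1797] [[0.915, 0.403, -0.002], [0.403, -0.915, 0.0], [-0.002, -0.001, -1.0]] [-1.0203454   0.66788553 -1.25152221] 0.024289843189124867
2487 586.907470703125 -165.39471435546875 32.925048828125 0.02360425867504301
shift cm [-0.32  8.2  -0.01]
card ((494.2925109863281, -270.8137512207031), (129.84120178222656, 91.57562255859375), 82.63607788085938)
```

View pics/w2.png

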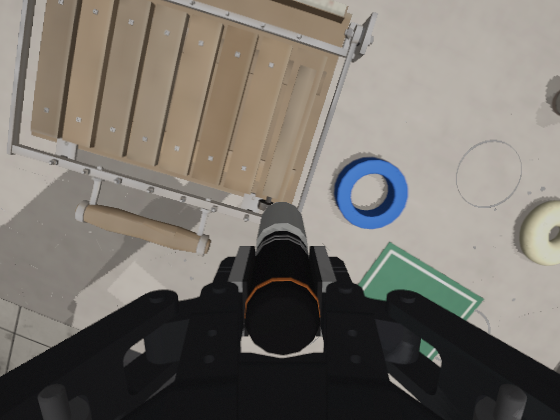

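The wide ring at (372,192) is clear, and the gauge is held straight. Next I'll go over the ring and lower the gauge.

>>> play_rows:
  series:
    - [[0,1.5,0,0,1],[-0.2,4,0,0,1],[-0.3,6.5,0,0,1],[-0.3,8.2,0,0,1],[-0.3,8.2,0,0,1],[-0.3,8.2,2,0,1],[-0.3,8.2,4,0,1],[-0.3,8.2,6,0,1],[-0.3,8.2,7,0,1],[-0.3,8.2,7,0,1]]

```text
t: 5.95
tcp_pos: [0.5862, -0.1608, 0.1091]
tcp_rot: [-3.07, -0.653, 0.006]
ft_force: [-0.0, 0.1, -0.3]
gripper_width: 0.0244
grasp_force: 68.9
```

```bash
python3 look2.py w3.png .587 -.1654
```

```text
5.95 [ 0.5862 -0.1608  0.1091] [[0.914, 0.407, -0.004], [0.407, -0.914, 0.002], [-0.003, -0.004, -1.0]] [-0.02919097  0.09677655 -0.34547071] 0.02436805607440634
3045 587.58642578125 -165.6473388671875 32.67876434326172 0.0237181930626765
shift cm [-0.07  0.5  -0.  ]
card ((490.24517822265625, -269.0782165527344), (53.511756896972656, 146.35035705566406), 8.059346199035645)
```

View pics/w3.png

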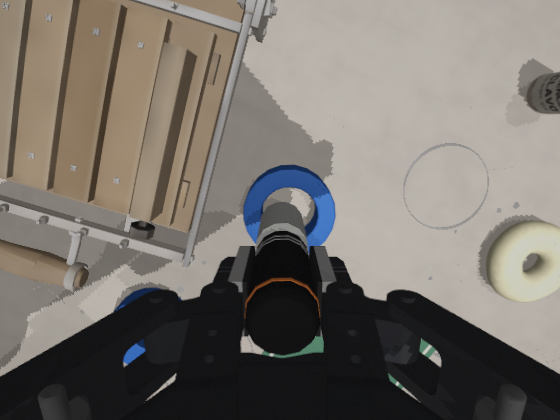

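The foot at about (282,208) is roughly 5 mm left of the ring centre at (290,206), which agrees with the measured shift. I'll correct for that and insert.

>>> play_rows:
  series:
    - [[-0.1,0.5,0,0,1],[-0.1,0.5,0,0,1],[-0.1,0.5,1,0,1],[-0.1,0.5,1.8,0,1],[-0.1,0.5,2.5,0,1],[-0.1,0.5,3,0,1],[-0.1,0.5,3.3,0,1],[-0.1,0.5,3.3,0,1],[-0.1,0.5,3.3,0,1],[-0.1,0.5,3.3,0,1]]

```text
t: 6.83
tcp_pos: [0.5886, -0.1672, 0.0786]
tcp_rot: [3.073, 0.652, 0.001]
ft_force: [0.3, 0.1, -1.1]
gripper_width: 0.0245
grasp_force: 68.9
```

>>> play_rows:
  series:
    - [[0,0,0.2,0,1],[0,0,0.3,0,1],[0,0,0.3,0,1],[0,0,0.3,0,1],[0,0,0.3,0,1]]

```text
t: 7.25
tcp_pos: [0.5885, -0.1671, 0.0754]
tcp_rot: [3.073, 0.652, 0.0]
ft_force: [-0.2, 0.5, -1.0]
gripper_width: 0.0243
grasp_force: 68.9
```

```bash
python3 look2.py w4.png .587 -.1654; python3 - <<'E'
from h import *
im,d,W=cloud('top'); hsv=cv2.cvtColor(im,cv2.COLOR_RGB2HSV); m=cv2.inRange(hsv,(40,80,40),(85,255,255))>0
k=m&(abs(W[...,2])<.012); k[:200]=0; print(cv2.minAreaRect((W[k][:,:2]*1000).astype(np.float32)))
W=np.load('W.npy');im=np.load('im.npy');hsv=cv2.cvtColor(im,cv2.COLOR_RGB2HSV); m=cv2.inRange(hsv,(40,80,40),(85,255,255))>0
k=m&(abs(W[...,2])<.012); k[:205]=0;k[270:]=0;k[:,:340]=0;k[:,410:]=0; print(cv2.minAreaRect((W[k][:,:2]*1000).astype(np.float32)))
E
```

```text
7.25 [ 0.5885 -0.1671  0.0754] [[0.914, 0.406, 0.0], [0.406, -0.914, -0.0], [0.0, 0.0, -1.0]] [-0.19963001  0.47130936 -0.9525264 ] 0.02425577362554687
3630 587.7424926757812 -165.57110595703125 32.544437408447266 0.023714722496756366
shift cm [-0.   -0.17 -0.  ]
card ((510.5462341308594, -267.36199951171875), (42.96272277832031, 129.63519287109375), 4.6605634689331055)
((475.1166076660156, -267.7261657714844), (127.98442077636719, 127.82874298095703), 81.91368103027344)
((475.4202880859375, -267.1487731933594), (128.18118286132812, 127.89958190917969), 82.10529327392578)
```

View pics/w4.png

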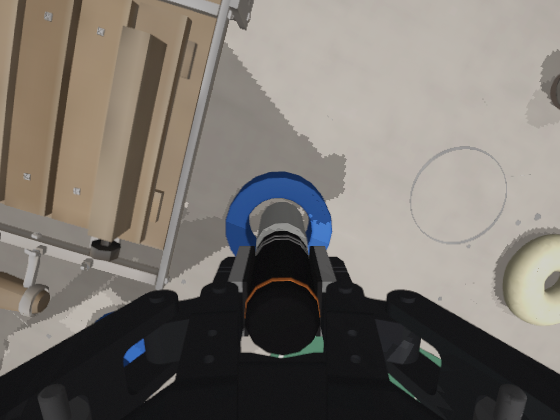

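The plug is in the bore, with the ring at (280,222) around it, and the foot is about 3 mm above the table. Now I'll slide the collar to the card.

>>> play_rows:
  series:
    - [[-0.3,0.1,0,0,1],[-0.7,0.22,0,0,1],[-1.2,0.38,0,0,1],[-1.9,0.6,0,0,1],[-2.6,0.82,0,0,1],[-3.3,1.04,0,0,1],[-4,1.25,0,0,1],[-4.7,1.47,0,0,1],[-5.4,1.7,0,0,1],[-6.1,1.92,0,0,1],[-6.6,2.07,0,0,1],[-7,2.2,0,0,1]]

```text
t: 8.35
tcp_pos: [0.5328, -0.2161, 0.0753]
tcp_rot: [-3.073, -0.651, 0.0]
ft_force: [0.3, 0.3, -0.7]
gripper_width: 0.0247
grasp_force: 68.9
```

>>> play_rows:
  series:
    - [[-0.6,0.2,0,0,1],[-1.3,0.4,0,0,1],[-2,0.62,0,0,1],[-2.7,0.85,0,0,1],[-3.4,1.06,0,0,1],[-4.1,1.3,0,0,1],[-4.8,1.5,0,0,1],[-5.5,1.72,0,0,1],[-6.2,1.95,0,0,1],[-6.8,2.13,0,0,1],[-7.2,2.25,0,0,1],[-7.4,2.3,0,0,1]]

```text
t: 9.35
tcp_pos: [0.4746, -0.2672, 0.0754]
tcp_rot: [3.073, 0.651, -0.0]
ft_force: [0.8, 0.1, -0.2]
gripper_width: 0.0249
grasp_force: 68.9
```

>>> play_rows:
  series:
    - [[0,0,0,0,1],[0,0,0,0,1]]

```text
t: 9.52
tcp_pos: [0.4751, -0.2666, 0.0753]
tcp_rot: [-3.073, -0.651, 0.0]
ft_force: [0.4, -0.7, -1.8]
gripper_width: 0.0248
grasp_force: 68.9
```

```bash
python3 look2.py w5.png .475 -.267
```

```text
9.5167 [ 0.4751 -0.2666  0.0753] [[0.914, 0.406, -0.0], [0.406, -0.914, 0.0], [-0.0, -0.0, -1.0]] [ 0.43878312 -0.65082749 -1.76638436] 0.024766143728297548
4075 479.8741455078125 -264.1593017578125 32.79619216918945 0.023714035278626144
shift cm [ 0.54 -0.03 -0.  ]
card ((475.46514892578125, -268.081787109375), (129.76519775390625, 129.5392608642578), 82.51570892333984)
```

View pics/w5.png

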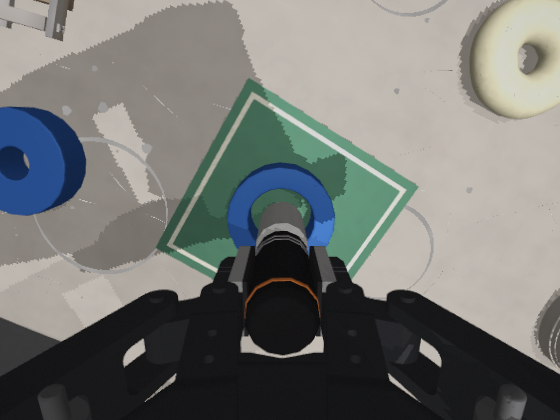

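The collar is about 6 mm from the card's centre, at (280,217) in the picture. I'll centre the gauge in the bore, set it down and release.

>>> play_rows:
  series:
    - [[0.2,0,0,0,1],[0.4,0,0,0,1],[0.4,0,0.1,0,1],[0.4,0,0.2,0,1],[0.4,0,0.3,0,1],[0.4,0,0.3,0,1],[0.4,0,0.3,0,1]]

```text
t: 10.15
tcp_pos: [0.4788, -0.265, 0.0724]
tcp_rot: [3.073, 0.651, 0.0]
ft_force: [0.4, 0.4, 0.1]
gripper_width: 0.0244
grasp_force: 69.0
```

>>> play_rows:
  series:
    - [[0,0,0.1,0,1],[0,0,0.1,0,1],[0,0,0.1,0,1]]

```text
t: 10.4
tcp_pos: [0.4789, -0.2651, 0.0723]
tcp_rot: [3.073, 0.651, 0.001]
ft_force: [-1.8, 2.4, 9.9]
gripper_width: 0.0245
grasp_force: 70.1
```

Contact with the table is confirmed (about 10 N). I'll release slowly and rise.

>>> play_rows:
  series:
    - [[0,0,0.05,0,0.2],[0,0,0.05,0,0.1],[0,0,0.05,0,0],[0,0,0.05,0,-0.3],[0,0,0.05,0,-0.6],[0,0,0.05,0,-1],[0,0,0,0,-1],[0,0,0,0,-1],[0,0,0,0,-1],[0,0,0,0,-1],[0,0,0,0,-1]]

```text
t: 11.32
tcp_pos: [0.4787, -0.2651, 0.0713]
tcp_rot: [3.073, 0.651, 0.0]
ft_force: [-0.7, -0.3, -0.1]
gripper_width: 0.0858
grasp_force: 0.0
```

>>> play_rows:
  series:
    - [[0,0,-1,0,-1],[0,0,-3,0,-1],[0,0,-5,0,-1],[0,0,-8,0,-1],[0,0,-11,0,-1],[0,0,-14,0,-1],[0,0,-16,0,-1],[0,0,-16,0,-1],[0,0,-16,0,-1]]

```text
t: 12.07
tcp_pos: [0.4788, -0.2651, 0.2327]
tcp_rot: [3.071, 0.651, 0.002]
ft_force: [-0.5, 0.1, 0.1]
gripper_width: 0.0849
grasp_force: 0.0
```

```bash
python3 look2.py w6.png .475 -.267; python3 - <<'E'
from h import *
im,d,W=cloud('wrist')
w=W[(abs(W[...,2]-.12)<.008)&(np.hypot(W[...,0]-.479,W[...,1]+.265)<.05)]; print(len(w),w.min(0),w.max(0))
E
```

```text
12.0667 [ 0.4788 -0.2651  0.2327] [[0.914, 0.406, 0.002], [0.406, -0.914, -0.002], [0.001, 0.002, -1.0]] [-0.4691998   0.14057889  0.13020744] 0.0849254002438716
1471 479.21514892578125 -263.9346008300781 32.8869743347168 0.023721666063206137
shift cm [ 0.08 -0.09 -0.  ]
card ((475.1838684082031, -267.856689453125), (128.74253845214844, 128.9589080810547), 82.49239349365234)
813 [ 0.46612241 -0.27757586  0.11204548] [ 0.49097314 -0.25232489  0.12170009]
```

View pics/w6.png

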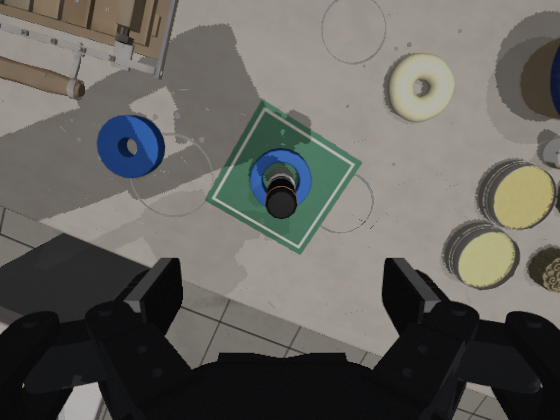

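The gauge stands upright at (281,195) in the collar at (281,180), in the middle of the card. The narrow collar at (131,146) has not been moved.

```bash
python3 -c "from cell import close_job; print(close_job())"
```

```text
the job is handed in; nothing more can be done
None
```

The job is handed in at about 12 s of robot time: the wide collar lies about 6 mm from the card's centre with the gauge standing upright in it, and the narrow collar was left where it lay; no verdict came back.

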